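# Snap in a relay and pull-test it

## Task

Take the orange relay from the rack and press it straight down into the socket on the green board until it snaps fully home, pushing with no more than about 25 N. Then tug it straight up by its housing with about 10 N (never more than 18 N) and hold that pull steadily for a good second to prove that it is retained, ease it off and let go, leaving it latched in the socket. Leave everything else where it is.

Things in the scene. Friction and masses are not known exactly. Their poses are not given: they have to be found in the camera images.
- relay_orange_grip (a point): Orange plug-in relay to be fitted, 60 mm tall, 35 to 70 g: a housing 30 (its x) x 24 (y) x 44 mm tall on a 16 mm tall black foot. This point: on its axis, 27 mm above the housing's underside (the shoulder), 17 mm below its top; z up. Grip the two faces that look along its y (24 mm apart). Alike after half a turn. Starts upright in one of the rack's three pockets.
- relay_orange_tip (a point): Centre of the underside of the orange relay's black foot, 43 mm below the grip point. The foot is 16 mm wide (y); along x it is 18 mm at the tip and widens over the lowest 6 mm to a 25 mm long barb, whose flat upper edge is 8 mm above the tip, below an 18 mm long neck.
- socket_mouth (a point): Centre of the mouth of the black relay socket, on its top face, 43 mm above the table; z up. Socket 50 (its x) x 34 (y) x 20 mm tall, on a green circuit board 100 x 80 mm in an aluminium jig. Well 27.5 (x) x 18.5 mm (y), 1.5 mm chamfered rim, 18 mm deep: the relay goes straight down, its x along the socket's x (either way round), till its shoulder rests on the socket's top.
- latch_nose (a point): Middle of the socket's well, 4 mm below its top, level with two sprung noses, one at each x end. They give way to the relay's barb (about 8 to 13 N in all) and snap back above it: fully home, the relay is retained, with about 2 mm of free lift before the noses take the pull. They hold far more than the test pull.
- board (a joint): Rise of the circuit board on its stiff springs, m: 0 at rest, positive up. It yields 1 mm per 15 N of pull or push on the socket (a 10 N pull is 0.00067), so this reading is too coarse to set the pull: use force. Stops at 0.0025 either way; the jig's base is fixed to the table.
- rack_top (a point): Centre of the top face of the grey parts rack, 24 mm above the table, 156 mm (its x) by 60 mm (y), fixed. Three loose pockets along its x, 48 mm apart, each holding a relay upright, shoulder on the top face, relay x along rack x. Which relay is in which pocket varies.
- relay_white_grip (a point): White relay, same size and reference point as the orange one; a bystander.
- relay_blue_grip (a point): Blue relay, same size and reference point as the orange one; a bystander.
- cutters: Black-handled side cutters, about 115 mm long, 46 mm wide, 14 mm high, lying flat between jig and rack; origin at the pivot, on the table. A bystander.
- pliers: Red-handled pliers lying flat, same size; origin at the pivot, on the table. A bystander.
- spool: Grey metal spool, 54 mm across, 40 mm tall, standing; origin under its centre. A bystander.
- cup: Green cup, 64 mm across, 55 mm tall; origin under its centre. A bystander.
- driver: Yellow-handled screwdriver about 200 mm long, lying flat. A bystander.
- third_hand: Helping-hand stand: black base 75 x 60 mm with steel arms, 90 mm tall; origin under the base's centre. A bystander.
There are look-alikes about, which are no part of the job. Leave any red look-alike of the part that bears socket_mouth alone.

How it is judged:
By the outcome, as a careful person would: the job done as asked, in the order asked, and still so for the second after the job is handed in, with the robot touching nothing.
It also fails if it takes over 54 s, if anything falls off the work surface, if the arm or the gripper's body presses on something with over 40 N, if the wrist force passes 120 N, or if a joint passes its speed limit or range.

## Robot

A 6-joint arm with a two-finger parallel gripper is mounted at the origin on the work surface. World frame = base frame: x ahead of the robot, y to its left, z up, the work surface at z = 0. Lengths are in mm, angles in rad, forces in N, time in s.
With the tool pointing down it reaches from about 350 to 875 mm from the base axis. Payload 4.2 kg.
Tool frame: the origin (TCP) lies on the mounting face of the last link; the fingertips stand 173 mm ahead of it and the grasp point (between the pads) lies 155 mm ahead of it (tcp_to_grasp is the distance from the TCP to the grasp point, in mm); z points along the fingers, y is the direction in which the jaws open and shut (so a half turn about z gives the same grasp; the last joint's range is limited). The gripper opens to 85 mm and grips with 20 to 120 N. Pads are 22 mm wide; open, the fingers measure 114 mm over their backs; the gripper's body (76 mm by 85 mm) begins 54 mm behind the grasp point. The pads swing forward as they close: fully open they stand 13 mm farther back than shut.
Start: joints at [-0.912, 0.385, 0.008, 0, -1.194, -0.259], TCP at [243.285, -575.684, 404.712] pointing down, gripper open.
Joint ranges: [-3.14, 3.14], [-1.21, 2.06], [-1.07, 1.41], [-3.16, 2.05], [-2.99, -0.16], [-3.1, 3.1]. Speed limits (rad/s): [2.79, 2.79, 3.14, 3.14, 3.14, 3.14].

## Interface

Orientations are given as a unit quaternion [x, y, z, w].
In Python, from bench import * gives the robot as it stands. The module is installed in compiled form; this text tells all that it offers.
- The arm moves only by the tool apply_moves, never from a script. Its arguments are lists of equal length, an entry for each row: "fingers": the closure, from 0 (fully open) to 1 (shut); "dp": the shift along the world's x, y, z in cm, a list of three; "yaw": the turn about the world's z in degrees. A call has 1 to 10 rows; each row is the pose to reach, as a shift and turn from the pose measured when the call began; what a row does not reach only later rows make up. A row lasts 1/10 s, in which the tool goes at most 50 mm and 8.59 degrees, less where a joint would pass 70% of its speed; a pose out of reach is approached as far as the arm can. A call with a gripper value outside its range is refused whole. The fingers move at their own pace and stop on an object; the grip force is fixed at half the most. Time passes only in rows, so rows that repeat a pose let the fingers close. It gives the time, the measured TCP pose, the force and the opening at its end, in the units of the state.
- read_state(): the state, without advancing time (a new reading comes with each control period).
- get_image(name): name is "side" or "top"; returns a dict with "color" (420x560x3 uint8, blue, green, red), "mtx" (3x3 intrinsics, pixels), "k1" (the pictures are not rectified: a ray, as slopes to the right and down, at radius r is drawn at 1 + k1 r^2 times it, then the intrinsics apply), "camera_from_world" (4x4, takes a point from world to camera coordinates). Camera axes: x right, y down, z forward; pixel columns grow to the right and rows downward; lengths in mm; the calibration is good to about 2 mm. A picture is of the moment at which its call begins. There is no depth.
- job_done(): hands the job in, once; it reports no verdict.
The state is a dict: "clock": time; "joints": joint angles; "joint_vel": joint speeds; "joint_efforts": joint torques, N m; "position": TCP position; "ee_rot": TCP orientation; "contact_force": force on the tool from outside, world axes, zero at the start; "wrist_torque": the same for the moment, N m; "gripper_width": finger opening in mm.
Only numpy, scipy, OpenCV 4.12 (cv2) and the standard library are available. Lean on these libraries where they do the work, as an engineer would, in place of code of your own. Each camera call takes 0.05 s, during which the arm holds its last target. There are 200 camera calls.

## Working session

There is one attempt and no reset: what is moved stays moved. The work goes in short steps, Python scripts to look and compute and a tool call to move; the robot and the scene stay as the last step left them, time stands still between calls to the robot, and variables do not carry over. Pictures are saved under pics/ and viewed, about 8 in all and at most 12, crops included, and the job is handed in when it is done.

Besides the shell and the picture viewer there is one more tool, called by a JSON object that holds its "fn" and its "kwargs". apply_moves: Moves the arm, as the interface text tells. Its arguments: {"type":"object","properties":{"fingers":{"type":"array","items":{"type":"number"}},"dp":{"type":"array","items":{"type":"array","items":{"type":"number"}}},"yaw":{"type":"array","items":{"type":"number"}}},"required":["fingers","dp","yaw"]}

```bash
mkdir -p pics
cat > h.py <<'E'
from bench import *
import numpy as np, cv2
def ray(im,u,v):
    K=im["mtx"];T=np.array(im["camera_from_world"]);k=im["k1"]
    d=np.array([(u-K[0][2])/K[0][0],(v-K[1][2])/K[1][1]]);s=d.copy()
    for _ in range(20): s=d/(1+k*(s@s))
    R=T[:3,:3];o=-R.T@T[:3,3];return o,R.T@np.array([s[0],s[1],1])
def onz(im,u,v,z):
    o,d=ray(im,u,v);return o+d*(z-o[2])/d[2]
def proj(im,p):
    T=np.array(im["camera_from_world"]);c=T[:3,:3]@np.array(p)+T[:3,3];s=c[:2]/c[2];s=s*(1+im["k1"]*(s@s));K=im["mtx"]
    return np.array([K[0][0]*s[0]+K[0][2],K[1][1]*s[1]+K[1][2]])
E
python3 - <<'E'
from h import *
a=get_image("top");b=get_image("side")
cv2.imwrite("pics/top0.png",cv2.resize(a["color"],(800,600)));cv2.imwrite("pics/side0.png",b["color"])
for im in(a,b):
    T=np.array(im["camera_from_world"]);print(-T[:3,:3].T@T[:3,3],T[2,:3],im["mtx"],im["k1"])
s=read_state();print(s)
E
```

```text
[ 419.3769776    -7.77409438 1543.09085285] [ 0.09073212  0.00270646 -0.99587166] [[506.74733963   0.         278.10484835]
 [  0.         506.74733963 208.31396188]
 [  0.           0.           1.        ]] -0.1802445014345229
[ 26.83200432 783.97279332 768.40928126] [ 0.44576105 -0.65907509 -0.60573683] [[412.8006057    0.         281.26830415]
 [  0.         412.8006057  199.6860476 ]
 [  0.           0.           1.        ]] -0.026733870191435954
{'clock': 0.1, 'joints': array([-9.12382054e-01,  3.85525301e-01,  6.74549403e-03, -4.36534059e-04,
       -1.19400120e+00, -2.58608763e-01]), 'joint_vel': array([ 0.00100286, -0.00276769,  0.0031083 ,  0.00251284, -0.00096641,
       -0.00073276]), 'joint_efforts': array([-4.63187898e-04, -3.93319809e+01,  1.88929796e+01,  4.19797227e+00,
       -2.59522974e-03,  8.54169940e-06]), 'position': array([ 243.24444058, -575.53208048,  403.69618448]), 'ee_rot': array([-1.98495013e-01,  9.80101374e-01,  9.79638048e-04, -2.57302004e-04]), 'contact_force': array([ 0.33480474, -0.70622833,  0.46676854]), 'wrist_torque': array([-0.03580475, -0.02025392, -0.01402565]), 'gripper_width': 85.5245929962509}
```

View pics/top0.png

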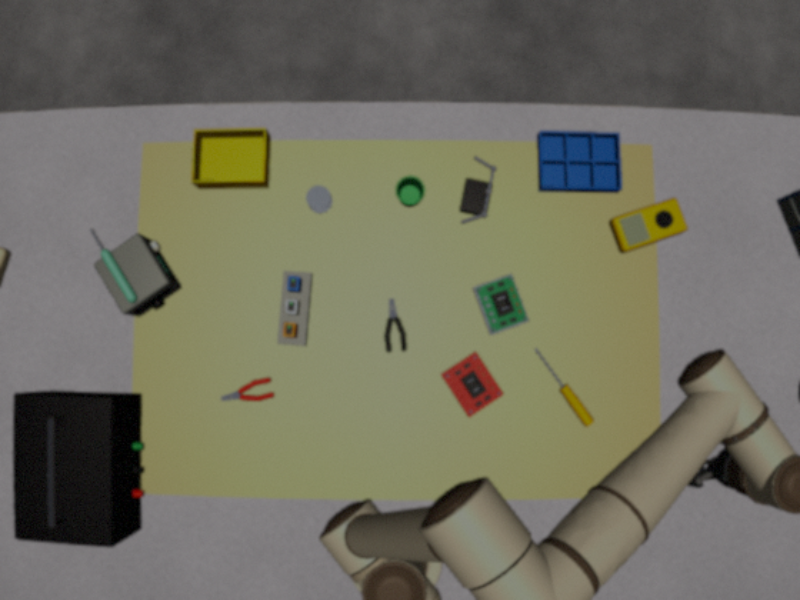

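View pics/side0.png

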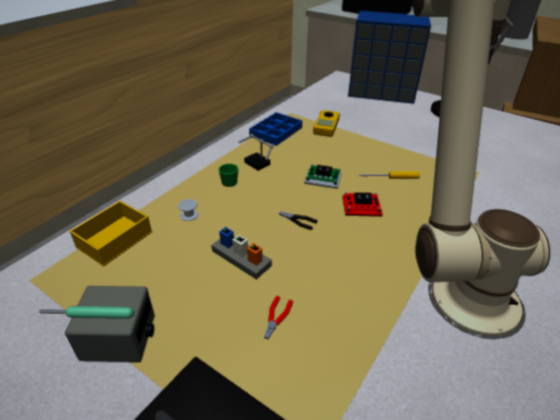

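Pictures 1 and 2 show what could be confused. In the top view (800 px scale), the orange relay is at (290,329), white at (291,307) and blue at (294,284). The socket on the green board is at (502,303), and the red look-alike is at (473,384). By the description I choose the orange relay and the green board, and I'll check both in one close crop.

```bash
cat > m.py <<'E'
from h import *
a=get_image("top");b=get_image("side")
def crop(im,x,y,w,h,s):return cv2.resize(im["color"][y:y+h,x:x+w],None,fx=s,fy=s,interpolation=cv2.INTER_CUBIC)
t=np.hstack([crop(a,185,180,50,70,6),crop(a,325,185,50,70,6)])
u=np.hstack([crop(b,205,220,75,60,4),crop(b,300,160,75,60,4)])
c=np.clip(np.vstack([t,u[:, :600]]).astype(float)*1.6,0,255).astype(np.uint8);c=c[:660]
cv2.imwrite("pics/crop1.png",cv2.resize(c,(545,600)))
for n,im,z in(("top",a,68),("side",b,0)):
    h=cv2.cvtColor(im["color"],cv2.COLOR_BGR2HSV)
    for nm,lo,hi in(("orange",(5,170,90),(16,255,255)),("blue",(100,120,60),(125,255,255)),("green",(50,90,40),(85,255,255))):
        m=cv2.inRange(h,lo,hi)
        for ct in cv2.findContours(m,0,1)[0]:
            A=cv2.contourArea(ct)
            if A>15: 
                r=cv2.minAreaRect(ct);print(n,nm,A,np.round(r[0],1),np.round(r[1],1),round(r[2],1))
E
python3 m.py
```

```text
top blue 60.0 [205.5 198.5] [9. 7.] 90.0
top blue 2148.0 [405.5 112.4] [57.8 40.4] 1.3
top green 31.0 [ 95.5 312. ] [6.4 6.4] 45.0
top green 746.5 [350.8 212.3] [32.1 25.4] 70.0
top green 184.5 [ 82.8 192.6] [40.3  5.7] 58.4
top green 292.0 [286.5 133. ] [19.1 19.1] 45.0
side orange 47.5 [254.  248.4] [13.5  8.6] 31.0
side blue 39.5 [225.9 232.2] [11.6  7.6] 26.6
side blue 700.0 [274.9 126. ] [23.  50.1] 59.7
side blue 645.5 [393.3  17.9] [72.3 10.3] 4.3
side green 652.0 [ 99.5 311.5] [11. 67.] 90.0
side green 200.0 [323.1 173.7] [30.9 13.5] 8.7
side green 198.5 [228.  174.5] [21. 18.] 90.0
```

View pics/crop1.png

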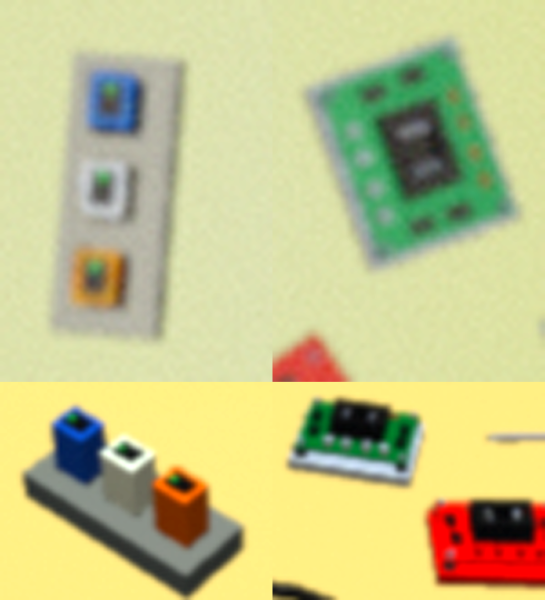

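The crop (picture 3) confirms it. The orange relay is the lowest of the three in the top view (crop (98,278)), and the rack corners are clear. The black socket stands on the green board (crop (419,150)), and the red look-alike is separate. Now I'll turn these into positions.

```bash
cat > m2.py <<'E'
from h import *
a=get_image("top")
f=lambda x,y,x0:((x+.5)/5.454-.5+x0,(y+.5)/5.454-.5+180)
print("relay top",onz(a,*f(98,278,185),68), onz(a,*f(115,100,185),68),onz(a,*f(107,188,185),68))
c=[onz(a,*f(x,y,185),24)[:2] for x,y in((77,52),(185,62),(158,338),(53,328))];print("rack",np.round(c,1),np.mean(c,0),[np.degrees(np.arctan2(*(c[i]-c[j])[::-1])) for i,j in((0,3),(1,2))])
big=cv2.resize(a["color"],None,fx=6,fy=6,interpolation=cv2.INTER_CUBIC)
h=cv2.cvtColor(big,cv2.COLOR_BGR2HSV)
def rects(m,z,lab,box):
    for ct in cv2.findContours(m,0,1)[0]:
        if cv2.contourArea(ct)<1200: continue
        p=(ct[:,0]+.5)/6-.5; q=p.mean(0)
        if not(box[0]<q[0]<box[2] and box[1]<q[1]<box[3]):continue
        w=np.array([onz(a,*x,z)[:2] for x in p],np.float32);r=cv2.minAreaRect(w);print(lab,np.round(r[0],1),np.round(r[1],1),round(r[2],1))
bx=(325,190,375,240)
rects(cv2.inRange(h,(45,90,30),(90,255,255)),23,"board",bx)
rects(cv2.morphologyEx(cv2.inRange(h,(0,0,0),(180,255,75)),cv2.MORPH_CLOSE,np.ones((25,25))),43,"sock",(340,200,362,224))
b=(190,180,230,245)
rects(cv2.inRange(h,(0,0,30),(180,60,255)),24,"rackgray",b)
rects(cv2.inRange(h,(8,120,60),(19,255,255)),68,"orange",b)
rects(cv2.inRange(h,(95,80,40),(125,255,255)),68,"blue",b)
E
python3 m2.py
```

```text
relay top [487.23142087 216.84162237  68.        ] [583.2941645  209.37890276  68.        ] [535.68078605 212.81719444  68.        ]
rack [[615.  237.7]
 [609.6 177.1]
 [456.4 189.7]
 [461.4 248.2]] [535.60425201 213.17851525] [np.float64(-3.888054325454738), np.float64(-4.690014439906965)]
board [ 547.2 -223.5] [97.8 77.9] 20.3
sock [ 546.1 -222.4] [87.2 37.6] 20.3
orange [487.5 216.7] [27.2 28.6] 85.5
blue [582.4 210.1] [26.8 31.3] 85.9
```

{"fn": "apply_moves", "kwargs": {"fingers": [0,0,0,0,0,0,0,0,0,0], "dp": [[2,4,0],[4,8,0],[6,12,-1],[8,16,-2],[10,20,-3],[12,24,-4],[14,28,-5],[16,32,-6],[18,36,-6],[19,40,-6]], "yaw": [-3,-6,-9,-12,-15,-18,-21,-24,-27,-27.3]}}

```text
clock: 1.25
position: [434.4, -173.8, 344.0]
ee_rot: [0.039, 0.999, 0.0, 0.0]
contact_force: [1.0, 0.3, 0.4]
gripper_width: 85.3
```

```bash
cat > s.py <<'E'
from h import *
s=read_state();q=s["ee_rot"];p=s["position"]
print(s["clock"],np.round(p,1),"jawdeg",np.degrees(np.arctan2(q[1]**2-q[0]**2,2*q[0]*q[1])),np.round(q,4),"F",np.round(s["contact_force"],2),"w",s["gripper_width"])
R=np.array([2*(q[0]*q[2]+q[1]*q[3]),2*(q[1]*q[2]-q[0]*q[3]),1-2*(q[0]**2+q[1]**2)])
print("grasp",np.round(p+155*R,1))
E
python3 s.py
```

```text
1.25 [ 434.4 -173.8  344. ] jawdeg 85.58365073979705 [3.850e-02 9.993e-01 3.000e-04 1.000e-04] F [1.   0.28 0.37] w 85.3017298481809
grasp [ 434.4 -173.7  189. ]
```

{"fn": "apply_moves", "kwargs": {"fingers": [0,0,0,0,0,0,0,0,0,0], "dp": [[0.6,4.8,0],[1.2,9.6,0],[1.9,14.4,0],[2.6,19.2,-1],[3.2,24,-2],[3.9,28.8,-3.5],[4.5,33,-5],[5,36.5,-6.5],[5.3,39.1,-7.5],[5.3,39.1,-7.5]], "yaw": [0,0,0,0,0,0,0,0,0,0]}}

```text
clock: 2.25
position: [487.5, 220.0, 267.4]
ee_rot: [0.037, 0.999, -0.0, -0.001]
contact_force: [0.4, -0.8, 0.5]
gripper_width: 85.6
```

```bash
python3 s.py
python3 - <<'E'
from h import *
b=get_image("side");a=get_image("top")
c=np.hstack([cv2.resize(b["color"][190:290,200:300],(400,400),interpolation=cv2.INTER_CUBIC),cv2.resize(a["color"][170:250,165:245],(400,400),interpolation=cv2.INTER_CUBIC)])
cv2.imwrite("pics/c2.png",np.clip(c*1.5,0,255).astype(np.uint8))
E
```

```text
2.25 [487.5 220.  267.4] jawdeg 85.78935429502906 [ 3.670e-02  9.993e-01 -3.000e-04 -5.000e-04] F [ 0.38 -0.79  0.55] w 85.55632674058143
grasp [487.4 219.9 112.4]
```

View pics/c2.png

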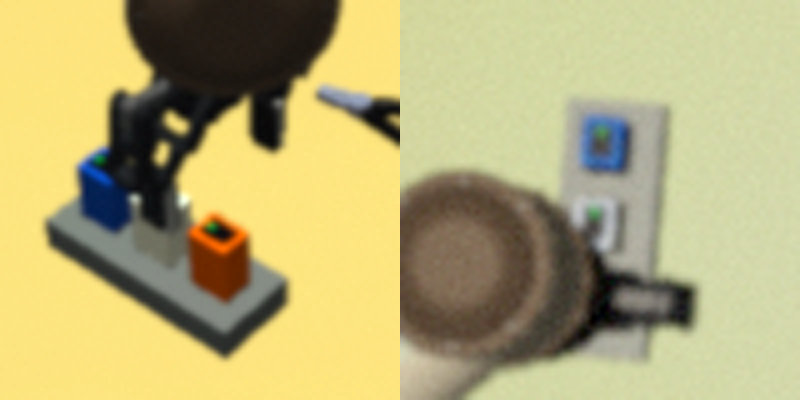

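Picture 4 shows the open fingers straddling the relay's line from above. The orange top face is at side-crop (218,227), and I'll cross-check it in the side view.

Run:
```python
from h import *
b=get_image("side")
print(onz(b,254.1,246.4,68))
pts=[(189,222),(216,213),(249,231),(222,243)]
w=[onz(b,200+(x+.5)/4-.5,190+(y+.5)/4-.5,68)[:2] for x,y in pts];print(np.round(w,1),np.mean(w,0))
```

```text
[489.28623521 215.03989291  68.        ]
[[506.4 221.7]
 [497.9 205.8]
 [471.8 206.8]
 [478.9 224.5]] [488.7338306  214.71881413]
```

{"fn": "apply_moves", "kwargs": {"fingers": [0,0,0,0,0,0,0,0,0], "dp": [[0.05,-0.4,0],[0.05,-0.4,0],[0.05,-0.4,-1.5],[0.05,-0.4,-3],[0.05,-0.4,-4.5],[0.05,-0.4,-5.5],[0.05,-0.4,-6.1],[0.05,-0.4,-6.1],[0.05,-0.4,-6.1]], "yaw": [0,0,0,0,0,0,0,0,0]}}

```text
clock: 3.3
position: [488.0, 212.9, 208.5]
ee_rot: [0.039, 0.999, 0.0, 0.0]
contact_force: [0.3, 0.1, -0.3]
gripper_width: 85.6
```

{"fn": "apply_moves", "kwargs": {"fingers": [0.3,0.5,0.7,0.9,1,1,1,1,1,1], "dp": [[0,0,0],[0,0,0],[0,0,0],[0,0,0],[0,0,0],[0,0,0],[0,0,0],[0,0,0],[0,0,0],[0,0,0]], "yaw": [0,0,0,0,0,0,0,0,0,0]}}

```text
clock: 4.3
position: [489.1, 214.9, 209.8]
ee_rot: [0.038, 0.999, 0.003, 0.003]
contact_force: [-0.9, 5.6, 2.3]
gripper_width: 23.3
```

```bash
python3 s.py
```

```text
4.3 [489.1 214.9 209.8] jawdeg 85.65156494198175 [0.0379 0.9993 0.0031 0.0029] F [-0.9   5.59  2.27] w 23.295962973700718
grasp [490.  215.8  54.8]
```

{"fn": "apply_moves", "kwargs": {"fingers": [1,1,1,1,1,1,1,1,1,1], "dp": [[0,0,0.5],[0,0,1],[0,0,1.5],[0,0,2.5],[0,0,4],[0,0,6],[0,0,8],[0,0,9],[0,0,9],[0,0,9]], "yaw": [0,0,0,0,0,0,0,0,0,0]}}

```text
clock: 5.3
position: [488.7, 214.6, 299.4]
ee_rot: [0.038, 0.999, 0.003, 0.002]
contact_force: [-0.3, 0.3, -1.3]
gripper_width: 23.0
```

```bash
python3 s.py;python3 s.py
```

```text
5.3 [488.7 214.6 299.4] jawdeg 85.6195540727685 [0.0382 0.9993 0.0029 0.0024] F [-0.25  0.26 -1.26] w 22.993978083622483
grasp [489.5 215.4 144.4]
5.3 [488.7 214.6 299.4] jawdeg 85.6195540727685 [0.0382 0.9993 0.0029 0.0024] F [-0.25  0.26 -1.26] w 22.993978083622483
grasp [489.5 215.4 144.4]
```

Run:
```python
from h import *
a=get_image("top");b=get_image("side")
g=[(376,115),(432,98),(462,185),(403,200)]
w=[onz(a,325+(x-272.5+.5)/5.454-.5,180+(y+.5)/5.454-.5,43)[:2] for x,y in g];print(np.round(w,1),np.mean(w,0))
A=cv2.resize(a["color"][190:240,325:377],(416,400),interpolation=cv2.INTER_CUBIC)
B=cv2.resize(b["color"][155:195,300:348],(480,400),interpolation=cv2.INTER_CUBIC)[:,:384]
B2=cv2.resize(b["color"][155:195,300:348],(384,320),interpolation=cv2.INTER_CUBIC);B2=cv2.copyMakeBorder(B2,0,80,0,0,0)
cv2.imwrite("pics/c3.png",np.clip(np.hstack([A,B2])*1.6,0,255).astype(np.uint8))
```

```text
[[ 580.  -199. ]
 [ 589.5 -229.9]
 [ 541.8 -246.1]
 [ 533.4 -213.5]] [ 561.18223112 -222.11997692]
```

View pics/c3.png

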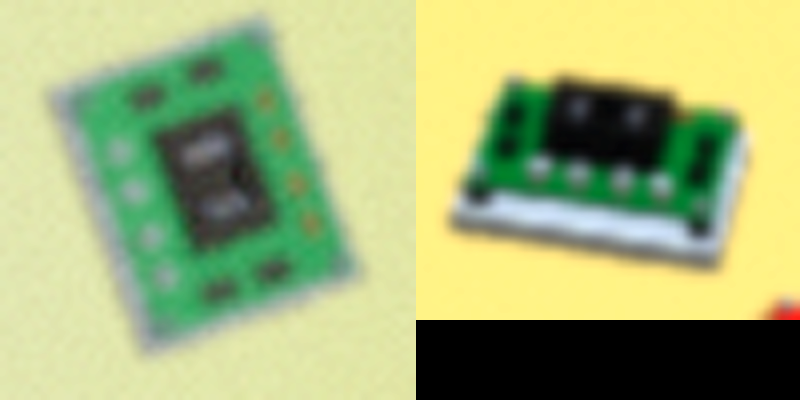

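```bash
cat > sk.py <<'E'
from h import *
a=get_image("top");b=get_image("side")
fa=lambda x,y:(325+(x+.5)/8-.5,190+(y+.5)/8-.5)
fb=lambda x,y:(300+(x-416+.5)/8-.5,155+(y+.5)/8-.5)
w=np.array([onz(a,*fa(*p),43)[:2] for p in((153,130),(240,104),(274,222),(197,248))]);print(np.round(w,1),w.mean(0))
print("noses",[np.round(onz(a,*fa(*p),40),1) for p in((203,150),(224,207))],[np.round(onz(b,*fb(*p),40),1) for p in((580,108),(637,117))])
w=np.array([onz(a,*fa(*p),23)[:2] for p in((72,95),(262,32),(345,270),(160,335))]);print("board",np.round(w,1),w.mean(0))
w=np.array([onz(b,*fb(*p),43)[:2] for p in((558,76),(676,93))]);print("back edge side",np.round(w,1))
for h in (a,b): print(np.round(proj(h,[546.5,-222.5,43]),1))
E
python3 sk.py
```

```text
[[ 564.6 -199.2]
 [ 574.5 -232. ]
 [ 530.4 -244.4]
 [ 520.6 -215.4]] [ 547.52744675 -222.76034139]
noses [array([ 557.5, -218.4,   40. ]), array([ 536.2, -226.1,   40. ])] [array([ 556.8, -221.5,   40. ]), array([ 534.6, -229.2,   40. ])]
board [[ 579.6 -171.1]
 [ 604.1 -243.6]
 [ 513.8 -274.5]
 [ 489.1 -204. ]] [ 546.65818171 -223.30922259]
back edge side [[ 574.2 -232.9]
 [ 528.5 -250. ]]
[351.5 211.9]
[323.  168.2]
```

{"fn": "apply_moves", "kwargs": {"fingers": [1,1,1,1,1,1,1,1,1,1], "dp": [[0.4,-2,0],[1,-6,0],[1.6,-10.5,0],[2.2,-15,0],[2.8,-19.5,0],[3.4,-24,0],[4,-28.5,0],[4.6,-33,0],[5.2,-37,0],[5.5,-40,0]], "yaw": [1,4,7,10,13,16,19,22,24,24.7]}}

```text
clock: 6.5
position: [543.9, -187.7, 297.9]
ee_rot: [-0.176, 0.984, 0.003, 0.001]
contact_force: [0.3, -0.1, -0.3]
gripper_width: 23.3
```

```bash
python3 s.py
```

```text
6.5 [ 543.9 -187.7  297.9] jawdeg 110.30402852142133 [-1.763e-01  9.843e-01  2.800e-03  9.000e-04] F [ 0.34 -0.11 -0.27] w 23.31138987080723
grasp [ 544.  -186.7  142.9]
```

{"fn": "apply_moves", "kwargs": {"fingers": [1,1,1,1,1,1,1,1,1], "dp": [[0.1,-1,0],[0.2,-2,0],[0.3,-3,0],[0.3,-3.7,-1],[0.3,-3.7,-2],[0.3,-3.7,-3],[0.3,-3.7,-3.3],[0.3,-3.7,-3.3],[0.3,-3.7,-3.3]], "yaw": [0,0,0,0,0,0,0,0,0]}}

```text
clock: 7.4
position: [547.2, -224.3, 265.0]
ee_rot: [-0.177, 0.984, 0.003, 0.001]
contact_force: [-0.0, 1.1, -0.9]
gripper_width: 23.2
```

```bash
python3 s.py;python3 - <<'E'
from h import *
a=get_image("top");b=get_image("side")
A=cv2.resize(a["color"][180:230,325:375],(400,400),interpolation=cv2.INTER_CUBIC)
B=cv2.resize(b["color"][135:185,295:345],(400,400),interpolation=cv2.INTER_CUBIC)
cv2.imwrite("pics/c4.png",np.clip(np.hstack([A,B])*1.8,0,255).astype(np.uint8))
E
```

```text
7.4 [ 547.2 -224.3  265. ] jawdeg 110.34925568738315 [-0.1766  0.9843  0.0027  0.001 ] F [-0.01  1.09 -0.93] w 23.216062844789782
grasp [ 547.3 -223.5  110. ]
```

View pics/c4.png

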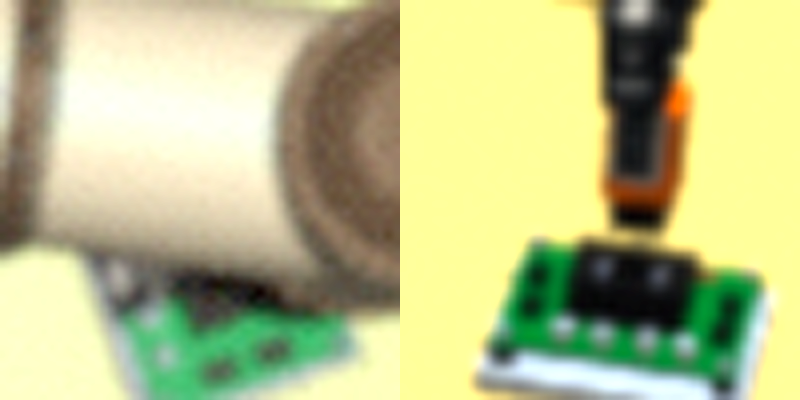

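Run:
```python
from h import *
b=get_image("side");t=np.radians(20.3);ex=np.array([np.cos(t),np.sin(t),0]);ey=np.array([-np.sin(t),np.cos(t),0])
C=np.array([547.3,-223.5,0])
def P(x,y,z):
    p=proj(b,C+x*ex+y*ey+[0,0,z]);return np.round(((p-[295,135])+.5)*8-.5+[400,0],0)
print("foot near",[P(x,8,63) for x in(-9,9)],"shoulder near",[P(x,12,79) for x in(-15,15)],"far right",P(-15,-12,79),"top",[P(x,12,123) for x in(-15,15)])
print("sock far top",[P(x,-17,43) for x in(-25,25)],"near top",[P(x,17,43) for x in(-25,25)],"noses",[P(x,0,40) for x in(-12,12)])
print("unit mm px", [P(1,0,60)-P(0,0,60) , P(10,0,60)-P(0,0,60),P(0,10,60)-P(0,0,60),P(0,0,70)-P(0,0,60)])
g=b["color"][135:185,295:345].astype(int)
for r in (159-135,161-135,162-135,163-135): print(r,[tuple(x) for x in g[r,24:36]])
```

```text
foot near [array([650., 239.]), array([605., 232.])] shoulder near [array([667., 212.]), array([592., 201.])] far right [676. 181.] top [array([676., 115.]), array([599., 104.])]
sock far top [array([695., 254.]), array([574., 236.])] near top [array([682., 298.]), array([559., 280.])] noses [array([656., 278.]), array([598., 269.])]
unit mm px [array([-2.,  0.]), array([-24.,  -3.]), array([-4., 13.]), array([  2., -21.])]
24 [(np.int64(72), np.int64(136), np.int64(157)), (np.int64(44), np.int64(94), np.int64(123)), (np.int64(18), np.int64(52), np.int64(88)), (np.int64(4), np.int64(31), np.int64(70)), (np.int64(2), np.int64(28), np.int64(71)), (np.int64(3), np.int64(28), np.int64(71)), (np.int64(3), np.int64(28), np.int64(71)), (np.int64(4), np.int64(30), np.int64(71)), (np.int64(2), np.int64(30), np.int64(75)), (np.int64(13), np.int64(44), np.int64(85)), (np.int64(43), np.int64(89), np.int64(116)), (np.int64(73), np.int64(137), np.int64(157))]
26 [(np.int64(82), np.int64(150), np.int64(167)), (np.int64(68), np.int64(125), np.int64(141)), (np.int64(34), np.int64(63), np.int64(72)), 
[... 766 characters left out ...]
4(35), np.int64(40)), (np.int64(46), np.int64(86), np.int64(97)), (np.int64(74), np.int64(136), np.int64(152)), (np.int64(84), np.int64(153), np.int64(171))]
28 [(np.int64(80), np.int64(144), np.int64(161)), (np.int64(72), np.int64(132), np.int64(148)), (np.int64(54), np.int64(98), np.int64(110)), (np.int64(37), np.int64(69), np.int64(78)), (np.int64(30), np.int64(57), np.int64(65)), (np.int64(27), np.int64(51), np.int64(58)), (np.int64(23), np.int64(42), np.int64(48)), (np.int64(22), np.int64(40), np.int64(44)), (np.int64(32), np.int64(60), np.int64(68)), (np.int64(58), np.int64(108), np.int64(121)), (np.int64(79), np.int64(145), np.int64(162)), (np.int64(84), np.int64(155), np.int64(172))]
```

Picture 6 (side crop): the foot's bottom is centred near (637,229) and the socket's noses near (631,270). That puts the relay about 2.5 mm to the −x side along the socket's axis. I'll correct that and go down to just above the mouth.

{"fn": "apply_moves", "kwargs": {"fingers": [1,1,1,1,1,1], "dp": [[0.22,0.08,-0.4],[0.22,0.08,-0.9],[0.22,0.08,-1.4],[0.22,0.08,-1.6],[0.22,0.08,-1.6],[0.22,0.08,-1.6]], "yaw": [0,0,0,0,0,0]}}

```text
clock: 8.15
position: [549.3, -223.8, 249.3]
ee_rot: [-0.176, 0.984, 0.003, 0.001]
contact_force: [-1.0, 0.8, -0.5]
gripper_width: 23.3
```

```bash
python3 s.py;python3 - <<'E'
from h import *
b=get_image("side")
B=cv2.resize(b["color"][142:182,297:347],(800,640),interpolation=cv2.INTER_CUBIC)[:600]
cv2.imwrite("pics/c5.png",np.clip(B*2.0,0,255).astype(np.uint8))
E
```

```text
8.15 [ 549.3 -223.8  249.3] jawdeg 110.32492951755741 [-0.1764  0.9843  0.0026  0.0013] F [-0.98  0.82 -0.47] w 23.31120571121885
grasp [ 549.6 -222.9   94.3]
```

View pics/c5.png

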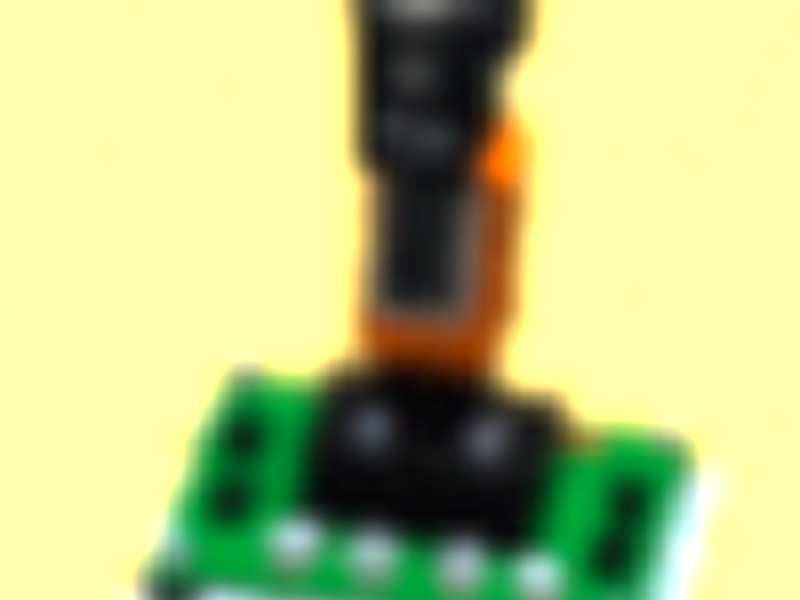

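Picture 7: the relay's lower edge is centred at x≈431 and the noses at x≈430, so it is aligned along x. Descending in small steps, watching the force.

{"fn": "apply_moves", "kwargs": {"fingers": [1,1,1,1,1], "dp": [[0,0,-0.2],[0,0,-0.35],[0,0,-0.5],[0,0,-0.6],[0,0,-0.6]], "yaw": [0,0,0,0,0]}}

```text
clock: 8.7
position: [549.5, -223.9, 243.4]
ee_rot: [-0.176, 0.984, 0.002, 0.002]
contact_force: [0.4, -0.4, 0.0]
gripper_width: 23.3
```

{"fn": "apply_moves", "kwargs": {"fingers": [1,1,1,1], "dp": [[0,0,-0.1],[0,0,-0.2],[0,0,-0.3],[0,0,-0.3]], "yaw": [0,0,0,0]}}

```text
clock: 9.1
position: [549.3, -224.0, 240.6]
ee_rot: [-0.177, 0.984, 0.002, 0.001]
contact_force: [-1.5, -1.1, 1.8]
gripper_width: 23.0
```

{"fn": "apply_moves", "kwargs": {"fingers": [1,1,1,1], "dp": [[0,0,-0.1],[0,0,-0.2],[0,0,-0.2],[0,0,-0.2]], "yaw": [0,0,0,0]}}

```text
clock: 9.5
position: [549.3, -224.1, 238.7]
ee_rot: [-0.176, 0.984, 0.002, 0.001]
contact_force: [-2.3, -1.6, 4.0]
gripper_width: 23.1
```

{"fn": "apply_moves", "kwargs": {"fingers": [1,1,1,1], "dp": [[0,0,-0.1],[0,0,-0.2],[0,0,-0.2],[0,0,-0.2]], "yaw": [0,0,0,0]}}

```text
clock: 9.9
position: [549.5, -224.1, 237.2]
ee_rot: [-0.177, 0.984, 0.002, 0.002]
contact_force: [-2.3, -0.2, 5.7]
gripper_width: 23.2
```

{"fn": "apply_moves", "kwargs": {"fingers": [1,1,1,1], "dp": [[-0.05,0,-0.1],[-0.05,0,-0.2],[-0.05,0,-0.2],[-0.05,0,-0.2]], "yaw": [0,0,0,0]}}

```text
clock: 10.3
position: [549.4, -224.1, 236.2]
ee_rot: [-0.177, 0.984, 0.002, 0.002]
contact_force: [-1.2, -0.4, 7.5]
gripper_width: 23.6
```

{"fn": "apply_moves", "kwargs": {"fingers": [1,1,1], "dp": [[0,0,-0.1],[0,0,-0.15],[0,0,-0.15]], "yaw": [0,0,0]}}

```text
clock: 10.6
position: [549.4, -224.1, 235.8]
ee_rot: [-0.177, 0.984, 0.001, 0.002]
contact_force: [-3.2, 0.1, 8.8]
gripper_width: 23.1
```

{"fn": "apply_moves", "kwargs": {"fingers": [1,1,1,1], "dp": [[-0.05,0,-0.1],[-0.05,0,-0.2],[-0.05,0,-0.2],[-0.05,0,-0.2]], "yaw": [0,0,0,0]}}

```text
clock: 11.0
position: [549.2, -224.1, 235.2]
ee_rot: [-0.178, 0.984, 0.001, 0.003]
contact_force: [-3.3, 0.6, 10.1]
gripper_width: 22.9
```

{"fn": "apply_moves", "kwargs": {"fingers": [1,1,1], "dp": [[-0.05,0,-0.1],[-0.05,0,-0.15],[-0.05,0,-0.15]], "yaw": [0,0,0]}}

```text
clock: 11.3
position: [549.0, -224.0, 235.0]
ee_rot: [-0.178, 0.984, 0.001, 0.004]
contact_force: [-2.0, 0.8, 8.5]
gripper_width: 23.0
```

```bash
python3 s.py;python3 - <<'E'
from h import *
b=get_image("side")
B=cv2.resize(b["color"][142:182,297:347],(800,640),interpolation=cv2.INTER_CUBIC)[:600]
cv2.imwrite("pics/c6.png",np.clip(B*2.0,0,255).astype(np.uint8))
E
```

```text
11.3 [ 549. -224.  235.] jawdeg 110.48904600669641 [-1.778e-01  9.841e-01  7.000e-04  3.500e-03] F [-2.02  0.77  8.46] w 23.03886486839095
grasp [ 550.  -223.6   80. ]
```

View pics/c6.png

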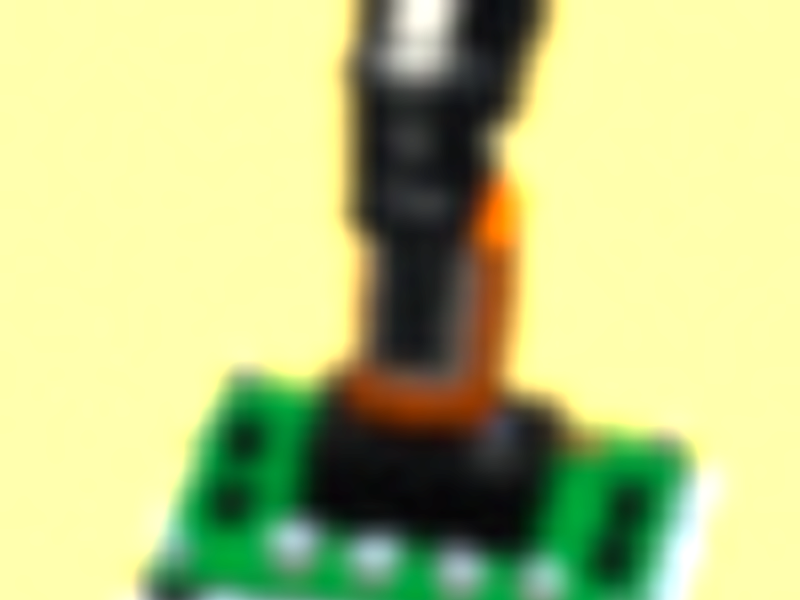

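Picture 8: the relay is in the well but its lower edge, at x≈345–495, sits about 2 mm toward +x of the socket's centre and leans slightly. The force pushes the tool toward −x, which agrees. I'll ease up a little, shift back toward −x, and press on.

{"fn": "apply_moves", "kwargs": {"fingers": [1,1,1,1], "dp": [[0,0,0.1],[-0.1,-0.04,0.1],[-0.18,-0.06,0.1],[-0.18,-0.06,0.1]], "yaw": [0,0,0,0]}}

```text
clock: 11.75
position: [547.4, -224.4, 235.9]
ee_rot: [-0.178, 0.984, 0.001, 0.004]
contact_force: [-0.2, 1.2, 2.4]
gripper_width: 23.2
```

{"fn": "apply_moves", "kwargs": {"fingers": [1,1,1,1], "dp": [[0,0,-0.1],[0,0,-0.2],[0,0,-0.3],[0,0,-0.3]], "yaw": [0,0,0,0]}}

```text
clock: 12.15
position: [547.8, -224.5, 233.3]
ee_rot: [-0.178, 0.984, 0.0, 0.005]
contact_force: [-0.4, -1.1, 4.0]
gripper_width: 23.1
```

```bash
python3 s.py
```

```text
12.15 [ 547.8 -224.5  233.3] jawdeg 110.51735766346086 [-1.781e-01  9.840e-01  3.000e-04  4.600e-03] F [-0.38 -1.11  4.01] w 23.051975643774863
grasp [ 549.1 -224.2   78.3]
```

{"fn": "apply_moves", "kwargs": {"fingers": [1,1,1,1], "dp": [[0,0,-0.1],[0,0,-0.2],[0,0,-0.2],[0,0,-0.2]], "yaw": [0,0,0,0]}}

```text
clock: 12.55
position: [547.5, -224.4, 230.4]
ee_rot: [-0.178, 0.984, 0.001, 0.004]
contact_force: [-0.9, 0.1, -0.7]
gripper_width: 22.9
```

{"fn": "apply_moves", "kwargs": {"fingers": [1,1,1,1], "dp": [[0,0,-0.1],[0,0,-0.2],[0,0,-0.2],[0,0,-0.2]], "yaw": [0,0,0,0]}}

```text
clock: 12.95
position: [547.4, -224.4, 228.5]
ee_rot: [-0.178, 0.984, 0.001, 0.004]
contact_force: [-1.5, 0.6, 2.0]
gripper_width: 23.1
```

```bash
python3 s.py
```

```text
12.95 [ 547.4 -224.4  228.5] jawdeg 110.50166542701339 [-1.78e-01  9.84e-01  8.00e-04  3.70e-03] F [-1.48  0.6   2.02] w 23.139870222432094
grasp [ 548.5 -223.9   73.5]
```

Snapped past (force dropped to about 0). Now seat the shoulder with a firm push, kept under 25 N.

{"fn": "apply_moves", "kwargs": {"fingers": [1,1,1,1], "dp": [[0,0,-0.1],[0,0,-0.2],[0,0,-0.2],[0,0,-0.2]], "yaw": [0,0,0,0]}}

```text
clock: 13.35
position: [547.3, -224.3, 227.9]
ee_rot: [-0.178, 0.984, 0.001, 0.004]
contact_force: [-3.4, 2.5, 8.4]
gripper_width: 23.2
```

{"fn": "apply_moves", "kwargs": {"fingers": [1,1,1,1], "dp": [[0,0,-0.1],[0,0,-0.2],[0,0,-0.2],[0,0,-0.2]], "yaw": [0,0,0,0]}}

```text
clock: 13.75
position: [547.2, -224.3, 227.7]
ee_rot: [-0.178, 0.984, 0.0, 0.004]
contact_force: [-4.6, 2.9, 10.9]
gripper_width: 23.4
```

```bash
python3 s.py
```

```text
13.75 [ 547.2 -224.3  227.7] jawdeg 110.55438938358931 [-1.784e-01  9.839e-01  3.000e-04  4.000e-03] F [-4.57  2.87 10.89] w 23.41157910010928
grasp [ 548.5 -223.9   72.7]
```

{"fn": "apply_moves", "kwargs": {"fingers": [1,1,1,1,1], "dp": [[-0.05,0.03,-0.1],[-0.05,0.03,-0.2],[-0.05,0.03,-0.3],[-0.05,0.03,-0.3],[-0.05,0.03,-0.3]], "yaw": [0,0,0,0,0]}}

```text
clock: 14.25
position: [547.0, -224.0, 227.4]
ee_rot: [-0.179, 0.984, -0.0, 0.005]
contact_force: [-4.9, 2.8, 14.3]
gripper_width: 23.2
```

{"fn": "apply_moves", "kwargs": {"fingers": [1,1,1,1], "dp": [[0,0,0.1],[0,0,0.15],[0,0,0.15],[0,0,0.15]], "yaw": [0,0,0,0]}}

```text
clock: 14.65
position: [547.1, -224.1, 228.6]
ee_rot: [-0.179, 0.984, -0.0, 0.005]
contact_force: [-0.2, -0.3, 0.2]
gripper_width: 23.1
```

```bash
python3 s.py
```

```text
14.65 [ 547.1 -224.1  228.6] jawdeg 110.61047740019357 [-1.789e-01  9.839e-01 -3.000e-04  4.600e-03] F [-0.15 -0.34  0.19] w 23.06142324798634
grasp [ 548.5 -223.9   73.6]
```

Solid seat at TCP z≈228.5. Now the tug: first take up the free lift.

{"fn": "apply_moves", "kwargs": {"fingers": [1,1,1,1], "dp": [[0,0,0.05],[0,0,0.1],[0,0,0.2],[0,0,0.2]], "yaw": [0,0,0,0]}}

```text
clock: 15.05
position: [546.9, -224.0, 230.4]
ee_rot: [-0.179, 0.984, -0.0, 0.004]
contact_force: [0.3, 0.5, -0.5]
gripper_width: 23.2
```

{"fn": "apply_moves", "kwargs": {"fingers": [1,1,1,1], "dp": [[0,0,0.05],[0,0,0.1],[0,0,0.1],[0,0,0.1]], "yaw": [0,0,0,0]}}

```text
clock: 15.45
position: [546.9, -224.0, 230.9]
ee_rot: [-0.179, 0.984, -0.0, 0.004]
contact_force: [1.0, -1.1, -5.5]
gripper_width: 23.0
```

{"fn": "apply_moves", "kwargs": {"fingers": [1,1,1,1], "dp": [[0,0,0.08],[0,0,0.14],[0,0,0.14],[0,0,0.14]], "yaw": [0,0,0,0]}}

```text
clock: 15.85
position: [546.7, -224.1, 231.5]
ee_rot: [-0.179, 0.984, 0.0, 0.004]
contact_force: [2.0, -2.3, -12.0]
gripper_width: 23.7
```

{"fn": "apply_moves", "kwargs": {"fingers": [1,1,1,1,1,1,1,1,1,1], "dp": [[0,0,0.06],[0,0,0.06],[0,0,0.06],[0,0,0.06],[0,0,0.06],[0,0,0.06],[0,0,0.06],[0,0,0.06],[0,0,0.06],[0,0,0.06]], "yaw": [0,0,0,0,0,0,0,0,0,0]}}

```text
clock: 16.85
position: [546.7, -224.1, 231.9]
ee_rot: [-0.179, 0.984, 0.0, 0.004]
contact_force: [3.3, -3.6, -15.7]
gripper_width: 23.3
```

{"fn": "apply_moves", "kwargs": {"fingers": [1,1,1,1], "dp": [[0,0,-0.06],[0,0,-0.06],[0,0,-0.06],[0,0,-0.06]], "yaw": [0,0,0,0]}}

```text
clock: 17.25
position: [546.7, -224.1, 231.5]
ee_rot: [-0.179, 0.984, 0.0, 0.004]
contact_force: [2.0, -2.2, -12.4]
gripper_width: 23.0
```

{"fn": "apply_moves", "kwargs": {"fingers": [1,1,1,1], "dp": [[0,0,-0.03],[0,0,-0.03],[0,0,-0.03],[0,0,-0.03]], "yaw": [0,0,0,0]}}

```text
clock: 17.65
position: [546.7, -224.1, 231.4]
ee_rot: [-0.179, 0.984, 0.0, 0.004]
contact_force: [2.6, -1.9, -10.1]
gripper_width: 22.9
```

{"fn": "apply_moves", "kwargs": {"fingers": [1,1,1,1,1,1,1,1], "dp": [[0,0,0],[0,0,0],[0,0,0],[0,0,0],[0,0,0],[0,0,0],[0,0,0],[0,0,0]], "yaw": [0,0,0,0,0,0,0,0]}}

```text
clock: 18.45
position: [546.7, -224.1, 231.4]
ee_rot: [-0.179, 0.984, 0.0, 0.004]
contact_force: [2.2, -1.4, -10.7]
gripper_width: 23.0
```

{"fn": "apply_moves", "kwargs": {"fingers": [1,1,1,1,1,1,1,1], "dp": [[0,0,0],[0,0,0],[0,0,0],[0,0,0],[0,0,0],[0,0,0],[0,0,0],[0,0,0]], "yaw": [0,0,0,0,0,0,0,0]}}

```text
clock: 19.25
position: [546.7, -224.1, 231.4]
ee_rot: [-0.179, 0.984, 0.0, 0.004]
contact_force: [1.9, -2.8, -9.8]
gripper_width: 22.8
```

Held steadily at about 10 N for 1.6 s and the relay is retained. Easing off.

{"fn": "apply_moves", "kwargs": {"fingers": [1,1,1,1,1,1,1,1], "dp": [[0,0,-0.04],[0,0,-0.08],[0,0,-0.12],[0,0,-0.17],[0,0,-0.22],[0,0,-0.27],[0,0,-0.27],[0,0,-0.27]], "yaw": [0,0,0,0,0,0,0,0]}}

```text
clock: 20.05
position: [546.8, -224.1, 229.1]
ee_rot: [-0.179, 0.984, -0.0, 0.004]
contact_force: [0.2, -0.4, -0.4]
gripper_width: 23.1
```

```bash
python3 s.py
```

```text
20.05 [ 546.8 -224.1  229.1] jawdeg 110.58504308527722 [-0.1787  0.9839 -0.      0.0041] F [ 0.16 -0.38 -0.36] w 23.094063536178023
grasp [ 548.1 -223.9   74.1]
```

{"fn": "apply_moves", "kwargs": {"fingers": [1,1,1,1], "dp": [[0,0,-0.06],[0,0,-0.06],[0,0,-0.06],[0,0,-0.06]], "yaw": [0,0,0,0]}}

```text
clock: 20.45
position: [546.8, -224.1, 228.6]
ee_rot: [-0.179, 0.984, -0.0, 0.004]
contact_force: [-0.4, 0.2, 1.6]
gripper_width: 23.0
```

{"fn": "apply_moves", "kwargs": {"fingers": [0.8,0.6,0.4,0.3,0.2,0.2,0.2,0.2], "dp": [[0,0,0],[0,0,0],[0,0,0],[0,0,0],[0,0,0],[0,0,0],[0,0,0],[0,0,0]], "yaw": [0,0,0,0,0,0,0,0]}}

```text
clock: 21.25
position: [546.8, -224.1, 228.6]
ee_rot: [-0.179, 0.984, -0.0, 0.004]
contact_force: [0.0, -0.5, -0.5]
gripper_width: 68.5
```

```bash
python3 s.py
```

```text
21.25 [ 546.8 -224.1  228.6] jawdeg 110.58450604532901 [-1.787e-01  9.839e-01 -1.000e-04  4.200e-03] F [ 0.02 -0.47 -0.48] w 68.46287629933272
grasp [ 548.1 -223.9   73.6]
```

Clear straight up, then move aside for a view.

{"fn": "apply_moves", "kwargs": {"fingers": [0.2,0.2,0.2,0.2,0.2,0.2,0.2,0.2,0.2,0.2], "dp": [[0,0,1],[0,0,3],[0,0,6],[0,0,10],[0,0,14],[-3,-3,15],[-6,-7,15],[-9,-11,15],[-11,-14,15],[-12,-15,15]], "yaw": [0,0,0,0,0,0,0,0,0,0]}}

```text
clock: 22.25
position: [424.9, -376.2, 379.5]
ee_rot: [-0.177, 0.984, -0.001, 0.004]
contact_force: [0.5, 1.1, -0.1]
gripper_width: 68.3
```

```bash
python3 s.py
python3 - <<'E'
from h import *
a=get_image("top");b=get_image("side")
A=cv2.resize(a["color"][185:235,325:375],(400,400),interpolation=cv2.INTER_CUBIC)
B=cv2.resize(b["color"][145:195,295:345],(400,400),interpolation=cv2.INTER_CUBIC)
C=cv2.resize(b["color"][100:300,130:430],(300,200));D=cv2.resize(a["color"],(267,200));bot=np.hstack([C,D,np.zeros((200,233,3),np.uint8)])
cv2.imwrite("pics/c7.png",np.clip(np.vstack([np.hstack([A,B]),bot])*1.6,0,255).astype(np.uint8))
E
```

```text
22.25 [ 424.9 -376.2  379.5] jawdeg 110.40258707208781 [-1.771e-01  9.842e-01 -5.000e-04  4.500e-03] F [ 0.49  1.13 -0.09] w 68.28552512092344
grasp [ 426.3 -376.1  224.6]
```

View pics/c7.png

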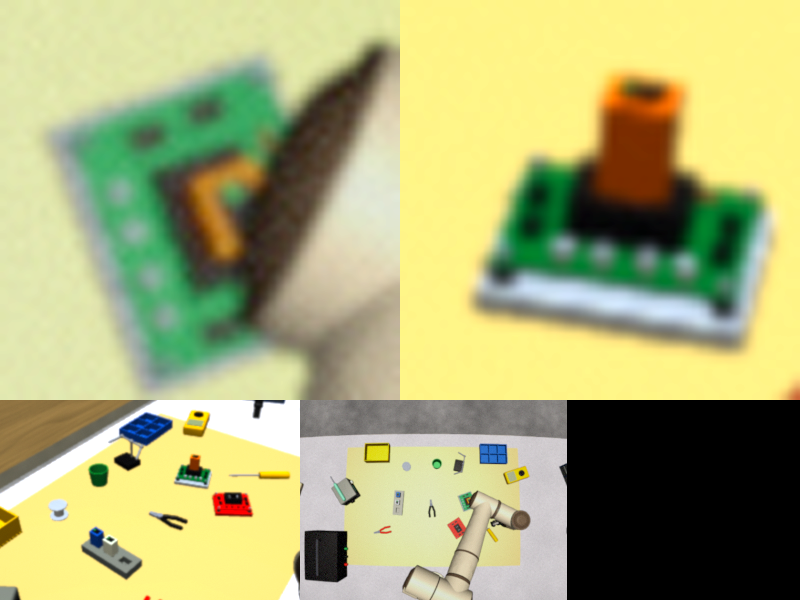

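Picture 9 shows the relay upright on the green board's socket, with its shoulder on the socket top (side crop (635,200)). The other items are in place and the arm is clear.

```bash
python3 -c "
from bench import *
print(job_done())"
```

```text
the job is handed in; nothing more can be done
None
```

The orange relay is latched in the socket on the green board, it passed the tug test, and the job is handed in at about 22 s on the robot clock.

- **Pressing in:** it first caught at about 10 N, roughly 2 mm off along the socket's x. I eased up, shifted it back and pressed again; it snapped past the noses. A final push of about 14 N met a solid stop. That was the highest push I read.
- **Tug:** there was about 2 mm of free lift, then the latch took the pull. The pull first crept to 15.7 N, over the 10 N aim but under the 18 N limit. I reduced it and held 9.8–10.7 N for 1.6 s, with TCP height reading 231.4 mm throughout, then eased off to about 0 N and let go.
- **Last checks:** the final picture shows the relay upright with its shoulder on the socket top. The other relays, the tools and the red look-alike look to be where they were, and the gripper is clear.
- **Limits of the checks:** force is only reported at the end of each move, so brief peaks in between were not seen. In the final top view the arm hid part of the relay, so its seating rests on the side view and the height and force readings.

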